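# Clear the card stand and hold a spring clip open round the card

## Task

Clear the two crumpled paper balls off the wooden card stand into the grey bin. Then take the big spring clip by its two handles, squeeze it wide open and bring it down, mouth first, over the middle of the upright card's top edge so that the edge stands well inside the mouth, between the lips and touching neither. Finish there, still squeezing the clip and holding it gaping round the card, so that a form can be slipped in beside it; do not push the stand or the bin out of place or tip them, and leave the mug, bell and ink bottle where they are.

Things in the scene. Friction and masses are not known exactly. Their poses are not given: they have to be found in the camera images.
- card_stand: Wooden board 110 x 180 x 12 mm (x, y, z) lying loose on the counter, 0.9 kg. Origin: centre of its underside. Its top is the ledge, with a 5 mm high lip along the front (-x) edge. A white card, 3 mm thick and 150 mm long in y, stands fixed in it, upright along y at x = +38 mm; it rises 65 mm above the board. Two strips 8 mm high hold its foot (x = 28 to 48 mm)
- card_edge (a point): Middle of the upright card's top edge, 77 mm above the counter; axes as the stand's: x across the card's 3 mm thickness, y along the edge, z up
- clip: Big steel spring clip, like a clothes peg with black rubber lips, 80 g, standing on its shut mouth, handles up. Origin: middle of the mouth, at the lips' underside; z up to the handles, x across the two halves (the way it is squeezed and opens), y along the lips. Each lip is 34 mm long in y, 10 mm high, 12 mm thick. Both halves move alike, so the origin stays midway between the handles
- clip_pin (a point): Middle of the clip's pivot pin, which runs along its y, 52 mm above its origin. Free depth inside the mouth from the lips' underside up to the pin: 44 mm
- clip_handles (a point): Point midway between the clip's two handles, 85 mm above its origin, where to squeeze them along x. The handles are flat plates 26 mm wide in y, rising from the pin and spreading to 49 mm over their outer faces at 95 mm height. 3 to 5 N squeezes them to the stop: then parallel, upright, 21 mm over their outer faces, up to 100 mm height, and the lips 32 mm apart. Let go, the clip snaps shut
- clip_near (a joint): Opening angle of the clip's -x half: 0 shut, 0.314 rad at the stop, wide open; spring-loaded shut (0.10 N m at 0, 0.18 N m at the stop)
- clip_far (a joint): The same for its +x half
- paper_ball_a: Crumpled white paper ball, firm, about 31 mm across and 30 mm high, 12 g, on the ledge before the card. Origin: centre of its underside
- paper_ball_b: Second paper ball, the same size, on the ledge about 90 mm from the first along the stand's y
- waste_bin: Round grey open desk bin, 116 mm across the rim, narrower at the foot, 75 mm high, wall 4 mm, 0.5 kg, not fixed. Origin: centre of its underside
- ink_bottle: Bystander: ink bottle 37 mm across, 76 mm high, standing between the places of the clip and the bin, farther from the robot. Origin: centre of its underside
- mug: Bystander: mug 91 mm high, beyond the card stand. Origin: centre of its underside
- desk_bell: Bystander: desk bell 80 mm across, 52 mm high, beyond the card stand and to its right. Origin: centre of its underside

How it is judged:
By the outcome, as a careful person would: the job done as asked, in the order asked, and still so for the second after the job is handed in, while the arm keeps its last pose, push and grip.
It also fails if it takes over 72 s, if anything falls off the work surface, if the arm or the gripper's body presses on something with over 40 N, if the wrist force passes 120 N, or if a joint passes its speed limit or range.

## Robot

A 6-joint arm with a two-finger parallel gripper is mounted at the origin on a cart in front of the work surface, level with it; the furniture and walls round the work are solid. World frame = base frame: x ahead of the robot, y to its left, z up, the work surface at z = 0. Lengths are in m, angles in rad, forces in N, time in s.
With the tool pointing down it reaches from about 0.275 to 0.825 m from the base axis. Payload 4.9 kg.
Tool frame: the origin (TCP) lies on the front face of the gripper's body, between the roots of the fingers; the fingertips stand 73 mm ahead of it and the grasp point (between the pads) lies 54 mm ahead of it; z points along the fingers, y is the line along which they close (so a half turn about z gives the same grasp; the last joint's range is limited). The gripper opens to 85 mm and grips with 20 to 120 N. Pads are 22 mm wide; open, the fingers measure 114 mm over their backs; the gripper's body (76 mm by 85 mm) begins 54 mm behind the grasp point. The pads swing forward as they close: fully open they stand 13 mm farther back than shut.
Start: joints at [-1.268, 0.326, -0.193, 1.052, 0, 1.437], TCP at [0.233, -0.498, 0.304] pointing down, gripper open.
Joint ranges: [-2.65, 2.65], [-0.97, 1.79], [-1.3, 1.35], [-1.93, 2.1], [-1.47, 1.37], [-3.14, 3.14]. Speed limits (rad/s): [2.57, 2.57, 3.14, 3.14, 3.14, 3.14].

## Interface

Orientations are given as a rotation vector (axis times angle).
In Python, from workcell import env gives the robot as it stands. The module is installed in compiled form; this text tells all that it offers.
- The arm moves only by the tool step_arm, never from a script. Its argument "increments" is a list of rows, each an object of numbers: "tx", "ty", "tz": the shift along the tool's x, y, z scaled (see below); "ax", "ay", "az": the turn, a rotation vector about the tool's x, y, z scaled (see below). A call has 1 to 8 rows; each row is the pose to reach, as a shift and turn from the pose commanded when the call began, along the tool's axes at that moment, turning the shorter way round; what a row does not reach only later rows make up. The controller multiplies each number of a shift by 250 mm and each number of a turn by pi rad. A row lasts 1/10 s, in which the tool goes at most 50 mm and 8.59 degrees, less where a joint would pass 70% of its speed; a pose out of reach is approached as far as the arm can. A call with a number of a shift or a turn outside -1 to 1 is refused whole. A call with a gripper value outside its range is refused whole. "hand" is the gripper's target within -1 to 1 (shut at 1, half-way at 0, fully open at -1), set as the call begins (left out, the last holds). The fingers move at their own pace and stop on an object; "force" is the grip in N (left out, the last holds). Time passes only in rows, so rows that repeat a pose let the fingers close. It gives the time, the measured TCP pose, the force, the opening and the grip force at its end, in the units of the state.
- env.get_state(): the state, without advancing time (a new reading comes with each control period).
- env.capture(name): name is "scene" or "side" or "wrist"; returns a dict with "frame" (480x640x3 uint8, blue, green, red), "camera_matrix" (3x3 intrinsics, pixels), "rvec" (rotation vector, rad) and "tvec" (3), from world to camera coordinates, as OpenCV has them; the wrist camera has in their place "tool_from_camera" (4x4, takes a point from camera to tool coordinates, whose origin is the TCP and whose axes are the flange's). Camera axes: x right, y down, z forward; pixel columns grow to the right and rows downward; lengths in m; the calibration is good to about 2 mm. A picture is of the moment at which its call begins: read the wrist's pose just before it. There is no depth.
- env.close_job(): hands the job in; it is judged then, once.
The state is a dict: "t": time; "qpos": joint angles; "qvel": joint speeds; "joint_efforts": joint torques, N m; "eef_pos": TCP position; "tool_rot": TCP orientation; "contact_force": force on the tool from outside, world axes, zero at the start; "moment": the same for the moment, N m; "gripper_width": finger opening in m; "grip_force": force on a finger pad.
Only numpy, scipy, OpenCV 4.12 (cv2) and the standard library are available. Lean on these libraries where they do the work, as an engineer would, in place of code of your own. Each camera call takes 0.05 s, during which the arm holds its last target. There are 200 camera calls.

## Working session

There is one attempt and no reset: what is moved stays moved. The work goes in short steps, Python scripts to look and compute and a tool call to move; the robot and the scene stay as the last step left them, time stands still between calls to the robot, and variables do not carry over. Pictures are saved under pics/ and viewed, at most 10 in all, crops included, and the job is handed in when it is done.

Besides the shell and the picture viewer there is one more tool, called in YAML: its name, and indented under it one key for each argument. step_arm: Moves the arm, as the interface text tells. Its arguments: {"type":"object","properties":{"increments":{"type":"array"},"hand":{"type":"number"},"force":{"type":"number"}},"required":["increments"]}

```bash
mkdir -p pics
cat > h.py <<'E'
import numpy as np, cv2
from workcell import env
from scipy.spatial.transform import Rotation as R
def cap(n,save=None):
    s=env.get_state(); c=env.capture(n)
    if save: cv2.imwrite('pics/'+save,c['frame'])
    if n=='wrist':
        T=np.eye(4);T[:3,:3]=R.from_rotvec(s['tool_rot']).as_matrix();T[:3,3]=s['eef_pos']
        W=T@c['tool_from_camera']
    else:
        V=np.eye(4);V[:3,:3]=R.from_rotvec(np.ravel(c['rvec'])).as_matrix();V[:3,3]=np.ravel(c['tvec']);W=np.linalg.inv(V)
    return c['frame'],np.array(c['camera_matrix']),W
def ray(K,W,uv,z):
    d=W[:3,:3]@np.linalg.inv(K)@np.array([uv[0],uv[1],1.]);o=W[:3,3]
    return o+d*(z-o[2])/d[2]
def proj(K,W,p):
    q=K@(np.linalg.inv(W)@np.append(p,1))[:3];return q[:2]/q[2]
E
python3 - <<'E'
from h import *
for n in('scene','side'):
    f,K,W=cap(n,n+'0.png');np.savez(n+'0.npz',f=f,K=K,W=W);print(n,W.round(3).tolist(),K[0,0])
s=env.get_state();print(s)
E
```

```text
scene [[-0.886, -0.336, 0.32, 0.216], [-0.464, 0.639, -0.614, 0.677], [0.002, -0.692, -0.722, 0.936], [0.0, 0.0, 0.0, 1.0]] 525.9167554310693
side [[-0.869, -0.371, 0.328, 0.169], [-0.495, 0.634, -0.594, 0.673], [0.012, -0.678, -0.735, 0.974], [0.0, 0.0, 0.0, 1.0]] 548.2485146084146
{'t': 0.1, 'qpos': array([-1.26818179e+00,  3.26886669e-01, -1.93483225e-01,  1.05200971e+00,
       -2.73105731e-05,  1.43658042e+00]), 'qvel': array([-0.00010162, -0.00024361,  0.00227373, -0.00019013,  0.0010892 ,
       -0.0008616 ]), 'joint_efforts': array([ 4.74627286e-04, -4.44239974e+01,  2.63038176e+01,  7.85984244e-03,
       -2.09482737e-04, -2.46395075e-06]), 'eef_pos': array([ 0.2325609 , -0.49795748,  0.3031711 ]), 'tool_rot': array([-3.06541695e+00, -6.80387664e-01,  2.51778328e-04]), 'contact_force': array([-0.26013916,  0.70539245,  0.61717463]), 'moment': array([-0.00195581,  0.01750567,  0.01749118]), 'grip_force': 0.0, 'gripper_width': 0.08513696818927632}
```

View pics/scene0.png

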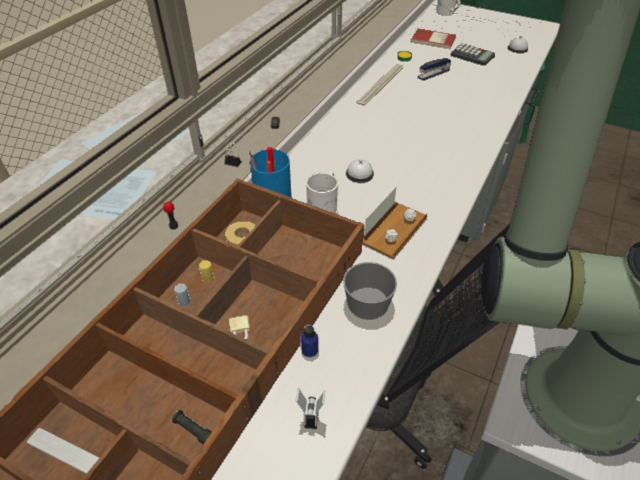

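View pics/side0.png

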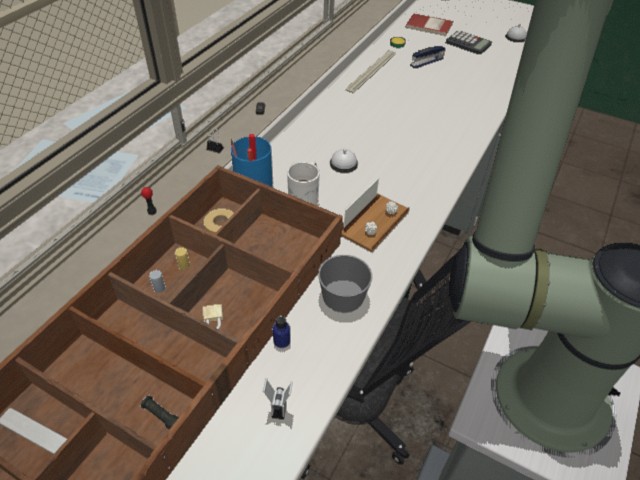

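The scene view shows the clip at about (311,412), bottle (309,342), bin rim centre (370,285), balls (391,236) and (410,215), and the stand with its card at (380,212). The side view shows the same layout. Next I cast rays.

Run:
```python
from h import *
for n in('scene','side'):
    d=np.load(n+'0.npz');f,K,W=d['f'],d['K'],d['W']
    hsv=cv2.cvtColor(f,cv2.COLOR_BGR2HSV)
    # board: orange wood, region near stand
    x0,y0,x1,y1=(363,185,435,260) if n=='scene' else (338,175,415,252)
    m=cv2.inRange(hsv,(8,110,60),(25,255,255));mm=np.zeros_like(m);mm[y0:y1,x0:x1]=m[y0:y1,x0:x1]
    cs,_=cv2.findContours(mm,0,2);c=max(cs,key=cv2.contourArea)
    hull=cv2.convexHull(c);ap=cv2.approxPolyDP(hull,4,True)[:,0]
    print(n,'board',[(tuple(p.tolist()),ray(K,W,p,.012)[:2].round(3).tolist()) for p in ap])
    pts={'scene':dict(bin=((370,285),.075),a=((391,237),.027),b=((410,216),.027),clip=((311,430),0),handL=((301,397),.095),handR=((321,398),.095),ink=((310,352),0.0),inktop=((309,327),.076),cardL=((364,218),.077),cardR=((396,188),.077)),
     'side':dict(bin=((345,278),.075),a=((371,229),.027),b=((392,209),.027),clip=((279,420),0),handL=((266,383),.095),handR=((291,386),.095),ink=((282,345),0),inktop=((281,320),.076),cardL=((343,211),.077),cardR=((378,181),.077))}[n]
    for k,(p,z) in pts.items(): print(k,ray(K,W,p,z)[:2].round(3))
d=np.load('scene0.npz')['f'];e=np.load('side0.npz')['f']
A=cv2.resize(d[165:265,340:440],None,fx=4,fy=4,interpolation=2);B=cv2.resize(d[370:470,260:360],None,fx=4,fy=4,interpolation=2)
cv2.imwrite('pics/crop.png',np.hstack([A,B]))
```

```text
scene board [((425, 215), [0.446, -0.338]), ((393, 257), [0.463, -0.161]), ((363, 243), [0.546, -0.171]), ((363, 236), [0.556, -0.193]), ((395, 202), [0.534, -0.349])]
bin [ 0.458 -0.006]
a [ 0.488 -0.207]
b [ 0.475 -0.3  ]
clip [0.433 0.304]
handL [0.455 0.298]
handR [0.423 0.283]
ink [0.516 0.158]
inktop [0.521 0.15 ]
cardL [ 0.555 -0.188]
cardR [ 0.53  -0.328]
side board [((407, 208), [0.448, -0.339]), ((372, 250), [0.463, -0.162]), ((338, 244), [0.542, -0.139]), ((338, 215), [0.588, -0.227]), ((377, 194), [0.536, -0.348])]
bin [ 0.459 -0.006]
a [ 0.49 -0.21]
b [ 0.474 -0.3  ]
clip [0.434 0.303]
handL [0.464 0.292]
handR [0.423 0.275]
ink [0.514 0.161]
inktop [0.519 0.153]
cardL [ 0.556 -0.184]
cardR [ 0.53  -0.324]
```

View pics/crop.png

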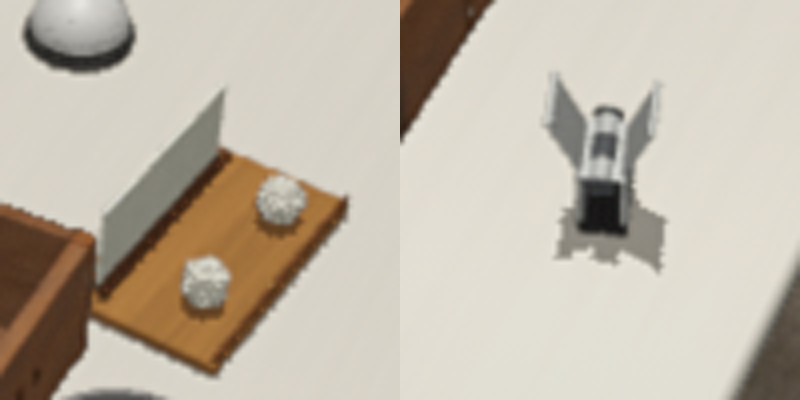

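The crop shows the stand yawed by about -0.12 rad. The tray corner sits close to the card's left end, at about (363,224). The clip's end face points roughly at the camera, so its yaw is about 0.4. I'll measure the tray and compute the first move.

```bash
cat >> h.py <<'E'
def inc(p,ya=None):
    "scaled increments from now to TCP p, tool down, tool y at world angle ya"
    s=env.get_state();T=R.from_rotvec(s['tool_rot']).as_matrix()
    t=T.T@(np.array(p)-s['eef_pos'])/.25
    if ya is None: ya=np.arctan2(T[1,1],T[0,1])
    y=np.array([np.cos(ya),np.sin(ya),0]);z=np.array([0,0,-1.]);G=np.c_[np.cross(y,z),y,z]
    a=R.from_matrix(T.T@G).as_rotvec()/np.pi
    print('t',t.round(3),'a',a.round(4),'ya',round(float(np.arctan2(T[1,1],T[0,1])),3),'pos',s['eef_pos'].round(4))
E
python3 - <<'E'
from h import *
d=np.load('scene0.npz');K,W=d['K'],d['W']
print(ray(K,W,(362,250),0))
for z in(.04,.06,.08,.1):print(z,ray(K,W,(363,224),z))
c=env.capture('wrist');print(c['tool_from_camera'],c['camera_matrix'])
inc([.45,-.25,.30])
E
```

```text
[ 0.54229655 -0.1584711   0.        ]
0.04 [ 0.56327267 -0.20461681  0.04      ]
0.06 [ 0.555517   -0.18494045  0.06      ]
0.08 [ 0.54776134 -0.16526409  0.08      ]
0.1 [ 0.54000567 -0.14558773  0.1       ]
[[ 2.14594702e-04 -9.50854140e-01 -3.09639077e-01  8.06868090e-02]
 [ 9.99999810e-01  3.82842727e-04 -4.82603593e-04  1.90333332e-04]
 [ 5.77428693e-04 -3.09638915e-01  9.50854042e-01 -7.03681317e-02]
 [ 0.00000000e+00  0.00000000e+00  0.00000000e+00  1.00000000e+00]] [[402.60213013   0.         321.00301578]
 [  0.         402.60213013 240.23685965]
 [  0.           0.           1.        ]]
t [ 1.208 -0.531  0.014] a [-0.0004 -0.0001 -0.    ] ya -1.134 pos [ 0.2326 -0.498   0.3033]
```

step_arm:
  increments:
    - {"tx":0.9,"ty":-0.5}
    - {"tx":0.9,"ty":-0.5}
    - {"tx":0.9,"ty":-0.5}
    - {"tx":0.9,"ty":-0.5}
    - {"tx":0.9,"ty":-0.5}
    - {"tx":0.9,"ty":-0.5}
    - {"tx":0.9,"ty":-0.5}
    - {"tx":0.9,"ty":-0.5}
  hand: -0.5
  force: 20

```text
invalid input
```

Run:
```python
from h import *
f,K,W=cap('wrist','w1.png');np.savez('w1.npz',f=f,K=K,W=W)
s=env.get_state();print(s['t'],s['gripper_width'],np.abs(s['qvel']).max())
for p in([.489,-.208,.027],[.475,-.3,.027],[.543,-.257,.077]):print(proj(K,W,p))
inc([.489,-.208,.13])
```

```text
0.2 0.08506671442409995 0.004434011731524336
[  68.13327493 -365.00109331]
[ 202.99373315 -252.42132256]
[ 135.87496505 -570.0433266 ]
t [ 1.42  -0.617  0.694] a [-0.0003 -0.0001 -0.    ] ya -1.134 pos [ 0.2326 -0.4981  0.3034]
```

View pics/w1.png

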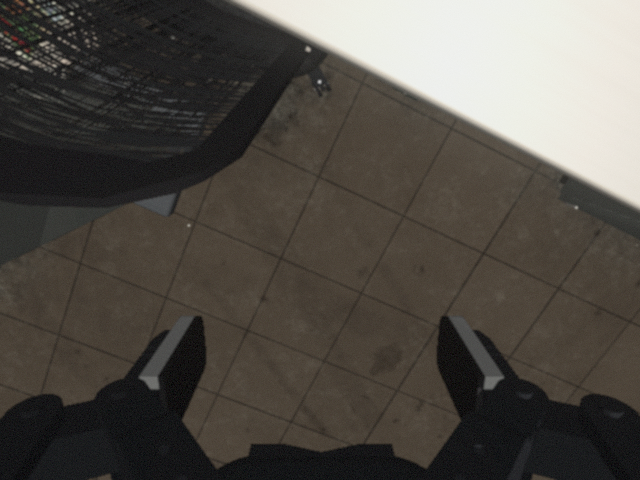

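The move was refused, so the picture shows only the floor and the open fingers from the start pose. I'll retry with every key given.

step_arm:
  increments:
    - {"tx":0.9,"ty":-0.5,"tz":0,"ax":0,"ay":0,"az":0}
    - {"tx":0.9,"ty":-0.5,"tz":0,"ax":0,"ay":0,"az":0}
    - {"tx":0.9,"ty":-0.5,"tz":0,"ax":0,"ay":0,"az":0}
    - {"tx":0.9,"ty":-0.5,"tz":0,"ax":0,"ay":0,"az":0}
    - {"tx":0.9,"ty":-0.5,"tz":0,"ax":0,"ay":0,"az":0}
    - {"tx":0.9,"ty":-0.5,"tz":0,"ax":0,"ay":0,"az":0}
    - {"tx":0.9,"ty":-0.5,"tz":0,"ax":0,"ay":0,"az":0}
  hand: -0.5
  force: 20

```text
t: 0.9
eef_pos: [0.3844, -0.2887, 0.3039]
tool_rot: [3.066, 0.686, -0.0]
contact_force: [-0.3, -0.1, 0.3]
gripper_width: 0.0642
grip_force: 0.0
```

Run:
```python
from h import *
f,K,W=cap('wrist','w2.png');np.savez('w2.npz',f=f,K=K,W=W)
s=env.get_state();print(s['t'],s['gripper_width'],np.abs(s['qvel']).max())
for p in([.489,-.208,.027],[.475,-.3,.027],[.543,-.257,.077]):print(proj(K,W,p))
inc([.489,-.208,.13])
```

```text
0.95 0.06394673948822924 0.03951553660250555
[284.79512558  44.09981679]
[380.43832608 113.59460342]
[381.60363976 -15.6964287 ]
t [ 0.52  -0.118  0.695] a [ 0.0001  0.0002 -0.    ] ya -1.133 pos [ 0.3838 -0.2898  0.3039]
```

View pics/w2.png

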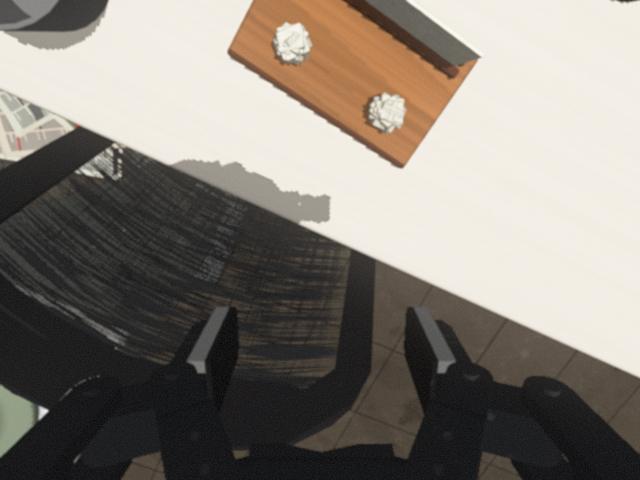

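The wrist view shows ball a at (292,43) and ball b at (386,112). The stand's front corners are at (229,52) and (403,166), and the card's right top end is at (479,56).

Run:
```python
from h import *
d=np.load('w2.npz');K,W=d['K'],d['W']
a=ray(K,W,(292,43),.027);b=ray(K,W,(386,112),.027);print(a,b,np.linalg.norm(a-b))
l=ray(K,W,(229,51),.017);r=ray(K,W,(403,165),.017);print(l,r,np.linalg.norm(l-r),np.arctan2(*(l-r)[:2])*-1)
print(ray(K,W,(479,56),.077))
inc([*a[:2],.088]);inc([*b[:2],.088])
```

```text
[ 0.49211895 -0.21278479  0.027     ] [ 0.47805523 -0.30354854  0.027     ] 0.0918468708623102
[ 0.46600605 -0.16784835  0.017     ] [ 0.44579566 -0.33944041  0.017     ] 0.17277815759678214 -0.11724144849738166
[ 0.53372046 -0.33629237  0.077     ]
t [ 0.524 -0.096  0.863] a [ 0.0001  0.0002 -0.    ] ya -1.133 pos [ 0.3838 -0.2898  0.3039]
t [0.319 0.209 0.863] a [ 0.0001  0.0002 -0.    ] ya -1.133 pos [ 0.3838 -0.2898  0.3039]
```

step_arm:
  increments:
    - {"tx":0.2,"ty":-0.04,"tz":0.1,"ax":0,"ay":0,"az":0}
    - {"tx":0.38,"ty":-0.08,"tz":0.25,"ax":0,"ay":0,"az":0}
    - {"tx":0.5,"ty":-0.1,"tz":0.4,"ax":0,"ay":0,"az":0}
    - {"tx":0.52,"ty":-0.1,"tz":0.56,"ax":0,"ay":0,"az":0}
    - {"tx":0.52,"ty":-0.1,"tz":0.7,"ax":0,"ay":0,"az":0}
    - {"tx":0.52,"ty":-0.1,"tz":0.8,"ax":0,"ay":0,"az":0}
    - {"tx":0.52,"ty":-0.1,"tz":0.86,"ax":0,"ay":0,"az":0}
    - {"tx":0.52,"ty":-0.1,"tz":0.86,"ax":0,"ay":0,"az":0}
  hand: -0.4

```text
t: 1.75
eef_pos: [0.4888, -0.2133, 0.0863]
tool_rot: [-3.065, -0.676, 0.006]
contact_force: [-0.3, 0.0, 0.2]
gripper_width: 0.0598
grip_force: 0.0
```

step_arm:
  increments:
    - {"tx":0,"ty":0,"tz":0,"ax":0,"ay":0,"az":0}
    - {"tx":0,"ty":0,"tz":0,"ax":0,"ay":0,"az":0}
    - {"tx":0,"ty":0,"tz":0,"ax":0,"ay":0,"az":0}
    - {"tx":0,"ty":0,"tz":0,"ax":0,"ay":0,"az":0}
    - {"tx":0,"ty":0,"tz":0,"ax":0,"ay":0,"az":0}
  hand: 0.7
  force: 20

```text
t: 2.25
eef_pos: [0.4916, -0.2132, 0.0901]
tool_rot: [3.064, 0.68, 0.002]
contact_force: [-1.1, -1.3, 6.1]
gripper_width: 0.0293
grip_force: 20.2
```

step_arm:
  increments:
    - {"tx":0,"ty":0,"tz":-0.15,"ax":0,"ay":0,"az":0}
    - {"tx":0,"ty":0,"tz":-0.3,"ax":0,"ay":0,"az":0}
    - {"tx":0.06,"ty":-0.15,"tz":-0.4,"ax":0,"ay":0,"az":0}
    - {"tx":0.12,"ty":-0.33,"tz":-0.4,"ax":0,"ay":0,"az":0}
    - {"tx":0.17,"ty":-0.52,"tz":-0.4,"ax":0,"ay":0,"az":0}
    - {"tx":0.21,"ty":-0.7,"tz":-0.38,"ax":0,"ay":0,"az":0}
    - {"tx":0.23,"ty":-0.8,"tz":-0.36,"ax":0,"ay":0,"az":0}
    - {"tx":0.23,"ty":-0.81,"tz":-0.33,"ax":0,"ay":0,"az":0}

```text
t: 3.05
eef_pos: [0.4561, -0.0015, 0.1715]
tool_rot: [-3.064, -0.688, -0.0]
contact_force: [-0.1, -0.7, -0.5]
gripper_width: 0.0295
grip_force: 20.1
```

step_arm:
  increments:
    - {"tx":0,"ty":0,"tz":0,"ax":0,"ay":0,"az":0}
    - {"tx":0,"ty":0,"tz":0,"ax":0,"ay":0,"az":0}
    - {"tx":0,"ty":0,"tz":0,"ax":0,"ay":0,"az":0}

```text
t: 3.35
eef_pos: [0.458, -0.0055, 0.1716]
tool_rot: [3.067, 0.678, 0.001]
contact_force: [-0.0, 0.5, -0.1]
gripper_width: 0.0288
grip_force: 20.1
```

step_arm:
  increments:
    - {"tx":0,"ty":0,"tz":0.08,"ax":0,"ay":0,"az":0}
    - {"tx":0,"ty":0,"tz":0.08,"ax":0,"ay":0,"az":0}

```text
t: 3.55
eef_pos: [0.4566, -0.0053, 0.1502]
tool_rot: [-3.067, -0.678, 0.004]
contact_force: [-0.6, 0.4, 0.3]
gripper_width: 0.0293
grip_force: 20.1
```

step_arm:
  increments:
    - {"tx":0,"ty":0,"tz":0,"ax":0,"ay":0,"az":0}
    - {"tx":0,"ty":0,"tz":0,"ax":0,"ay":0,"az":0}
    - {"tx":0,"ty":0,"tz":0,"ax":0,"ay":0,"az":0}
    - {"tx":0,"ty":0,"tz":0,"ax":0,"ay":0,"az":0}
    - {"tx":0,"ty":0,"tz":-0.1,"ax":0,"ay":0,"az":0}
    - {"tx":0,"ty":0,"tz":-0.2,"ax":0,"ay":0,"az":0}
  hand: -0.4

```text
t: 4.15
eef_pos: [0.4567, -0.0043, 0.2017]
tool_rot: [-3.066, -0.681, 0.003]
contact_force: [0.1, -0.6, -0.7]
gripper_width: 0.0598
grip_force: 0.0
```

Run:
```python
from h import *
inc([.477,-.3025,.18]);inc([.477,-.3025,.088])
```

```text
t [-0.431  1.115  0.086] a [-0.0003  0.0005  0.    ] ya -1.134 pos [ 0.4567 -0.0043  0.2017]
t [-0.431  1.115  0.454] a [-0.0003  0.0005  0.    ] ya -1.134 pos [ 0.4567 -0.0043  0.2017]
```

step_arm:
  increments:
    - {"tx":-0.39,"ty":1.0,"tz":0.02,"ax":0,"ay":0,"az":0}
    - {"tx":-0.39,"ty":1.0,"tz":0.02,"ax":0,"ay":0,"az":0}
    - {"tx":-0.39,"ty":1.0,"tz":0.02,"ax":0,"ay":0,"az":0}
    - {"tx":-0.39,"ty":1.0,"tz":0.02,"ax":0,"ay":0,"az":0}
    - {"tx":-0.39,"ty":1.0,"tz":0.02,"ax":0,"ay":0,"az":0}
    - {"tx":-0.41,"ty":1.0,"tz":0.02,"ax":0,"ay":0,"az":0}
    - {"tx":-0.43,"ty":1.0,"tz":0.02,"ax":0,"ay":0,"az":0}

```text
t: 4.85
eef_pos: [0.4658, -0.2795, 0.1965]
tool_rot: [3.067, 0.675, 0.001]
contact_force: [0.1, 0.2, -0.7]
gripper_width: 0.0597
grip_force: 0.0
```

step_arm:
  increments:
    - {"tx":0,"ty":0.115,"tz":0.05,"ax":0,"ay":0,"az":0}
    - {"tx":0,"ty":0.115,"tz":0.18,"ax":0,"ay":0,"az":0}
    - {"tx":0,"ty":0.115,"tz":0.32,"ax":0,"ay":0,"az":0}
    - {"tx":0,"ty":0.115,"tz":0.42,"ax":0,"ay":0,"az":0}
    - {"tx":0,"ty":0.115,"tz":0.43,"ax":0,"ay":0,"az":0}
    - {"tx":0,"ty":0.115,"tz":0.43,"ax":0,"ay":0,"az":0}

```text
t: 5.45
eef_pos: [0.4776, -0.3013, 0.0889]
tool_rot: [-3.065, -0.682, 0.001]
contact_force: [0.4, -0.1, 0.8]
gripper_width: 0.0599
grip_force: 0.0
```

step_arm:
  increments:
    - {"tx":0,"ty":0,"tz":0,"ax":0,"ay":0,"az":0}
    - {"tx":0,"ty":0,"tz":0,"ax":0,"ay":0,"az":0}
    - {"tx":0,"ty":0,"tz":0,"ax":0,"ay":0,"az":0}
    - {"tx":0,"ty":0,"tz":0,"ax":0,"ay":0,"az":0}
    - {"tx":0,"ty":0,"tz":0,"ax":0,"ay":0,"az":0}
  hand: 0.7
  force: 20

```text
t: 5.95
eef_pos: [0.4789, -0.3031, 0.0908]
tool_rot: [3.065, 0.68, 0.004]
contact_force: [-0.5, 1.3, 5.9]
gripper_width: 0.0289
grip_force: 19.5
```

step_arm:
  increments:
    - {"tx":0,"ty":0,"tz":-0.15,"ax":0,"ay":0,"az":0}
    - {"tx":0,"ty":0,"tz":-0.3,"ax":0,"ay":0,"az":0}
    - {"tx":0.1,"ty":-0.2,"tz":-0.4,"ax":0,"ay":0,"az":0}
    - {"tx":0.18,"ty":-0.38,"tz":-0.4,"ax":0,"ay":0,"az":0}
    - {"tx":0.25,"ty":-0.56,"tz":-0.4,"ax":0,"ay":0,"az":0}
    - {"tx":0.32,"ty":-0.74,"tz":-0.4,"ax":0,"ay":0,"az":0}
    - {"tx":0.38,"ty":-0.9,"tz":-0.38,"ax":0,"ay":0,"az":0}
    - {"tx":0.43,"ty":-1.0,"tz":-0.38,"ax":0,"ay":0,"az":0}

```text
t: 6.75
eef_pos: [0.4681, -0.0274, 0.1842]
tool_rot: [-3.065, -0.684, 0.0]
contact_force: [0.6, -0.3, -0.8]
gripper_width: 0.029
grip_force: 20.0
```

step_arm:
  increments:
    - {"tx":0,"ty":-0.1,"tz":0,"ax":0,"ay":0,"az":0}
    - {"tx":0,"ty":-0.1,"tz":0.07,"ax":0,"ay":0,"az":0}
    - {"tx":0,"ty":-0.1,"tz":0.13,"ax":0,"ay":0,"az":0}
    - {"tx":0,"ty":-0.1,"tz":0.13,"ax":0,"ay":0,"az":0}

```text
t: 7.15
eef_pos: [0.458, -0.0074, 0.1507]
tool_rot: [-3.066, -0.681, 0.003]
contact_force: [-0.7, -0.2, -0.3]
gripper_width: 0.029
grip_force: 20.0
```

step_arm:
  increments:
    - {"tx":0,"ty":0,"tz":0,"ax":0,"ay":0,"az":0}
    - {"tx":0,"ty":0,"tz":0,"ax":0,"ay":0,"az":0}
    - {"tx":0,"ty":0,"tz":0,"ax":0,"ay":0,"az":0}
    - {"tx":0,"ty":0,"tz":0,"ax":0,"ay":0,"az":0}
    - {"tx":0,"ty":0,"tz":-0.15,"ax":0,"ay":0,"az":0}
    - {"tx":0,"ty":0,"tz":-0.3,"ax":0,"ay":0,"az":0}
    - {"tx":0,"ty":0,"tz":-0.5,"ax":0,"ay":0,"az":0}
  hand: -0.4

```text
t: 7.85
eef_pos: [0.4578, -0.0078, 0.2767]
tool_rot: [-3.066, -0.68, 0.005]
contact_force: [1.0, 0.0, -0.6]
gripper_width: 0.06
grip_force: 0.0
```

Run:
```python
from h import *
inc([.36,.25,.3],0.4)
```

```text
t [ 0.081 -1.1   -0.091] a [-1.100e-03  2.000e-04 -4.884e-01] ya -1.134 pos [ 0.4578 -0.0078  0.2767]
```

step_arm:
  increments:
    - {"tx":0.38,"ty":-1.0,"tz":-0.1,"ax":0,"ay":0,"az":-0.32}
    - {"tx":0.38,"ty":-1.0,"tz":-0.1,"ax":0,"ay":0,"az":-0.32}
    - {"tx":0.38,"ty":-1.0,"tz":-0.1,"ax":0,"ay":0,"az":-0.32}
    - {"tx":0.38,"ty":-1.0,"tz":-0.1,"ax":0,"ay":0,"az":-0.32}
    - {"tx":0.38,"ty":-1.0,"tz":-0.1,"ax":0,"ay":0,"az":-0.32}
    - {"tx":0.38,"ty":-1.0,"tz":-0.1,"ax":0,"ay":0,"az":-0.32}
    - {"tx":0.38,"ty":-1.0,"tz":-0.1,"ax":0,"ay":0,"az":-0.32}
    - {"tx":0.38,"ty":-1.0,"tz":-0.1,"ax":0,"ay":0,"az":-0.32}
  hand: -1

```text
t: 8.65
eef_pos: [0.4389, 0.2596, 0.3015]
tool_rot: [2.358, 2.076, -0.0]
contact_force: [-0.4, 0.2, -0.1]
gripper_width: 0.0856
grip_force: 0.0
```

Run:
```python
from h import *
inc([.436,.30,.3],0.45)
```

```text
t [ 0.159 -0.032  0.006] a [ 0.      0.     -0.1838] ya -0.127 pos [0.4389 0.2596 0.3015]
```

step_arm:
  increments:
    - {"tx":0.16,"ty":-0.03,"tz":0,"ax":0,"ay":0,"az":-0.18}
    - {"tx":0.16,"ty":-0.03,"tz":0,"ax":0,"ay":0,"az":-0.18}
    - {"tx":0.16,"ty":-0.03,"tz":0,"ax":0,"ay":0,"az":-0.18}
    - {"tx":0.16,"ty":-0.03,"tz":0,"ax":0,"ay":0,"az":-0.18}
    - {"tx":0.16,"ty":-0.03,"tz":0,"ax":0,"ay":0,"az":-0.18}
    - {"tx":0.16,"ty":-0.03,"tz":0,"ax":0,"ay":0,"az":-0.18}

```text
t: 9.25
eef_pos: [0.4371, 0.2989, 0.3014]
tool_rot: [1.694, 2.646, -0.0]
contact_force: [0.4, 0.4, 0.1]
gripper_width: 0.0852
grip_force: 0.0
```

Run:
```python
from h import *
f,K,W=cap('wrist','w3.png');np.savez('w3.npz',f=f,K=K,W=W)
inc([.436,.30,.3],0.45)
```

```text
t [ 0.005 -0.002  0.006] a [-0.      0.     -0.0055] ya 0.433 pos [0.4371 0.299  0.3014]
```

View pics/w3.png

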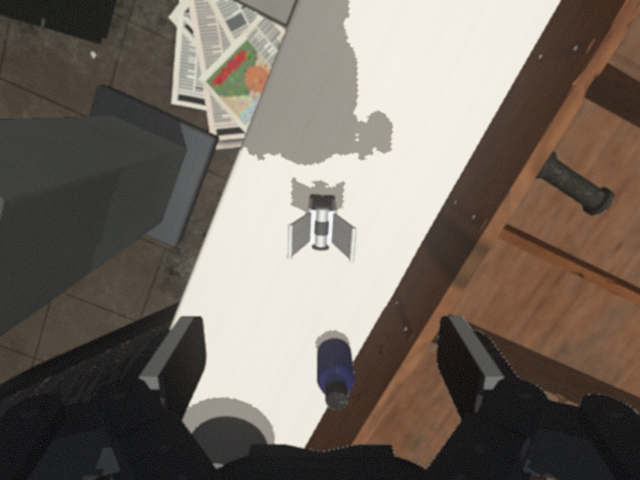

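The clip is near the image centre, with its handles at about (289,240) and (354,245) and its mouth end at (322,203). The bottle is at (335,370). I'll take a closer crop.

Run:
```python
from h import *
f=np.load('w3.npz')['f'];cv2.imwrite('pics/w3c.png',cv2.resize(f[175:275,272:372],None,fx=6,fy=6,interpolation=0))
```

```text
(no output)
```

View pics/w3c.png

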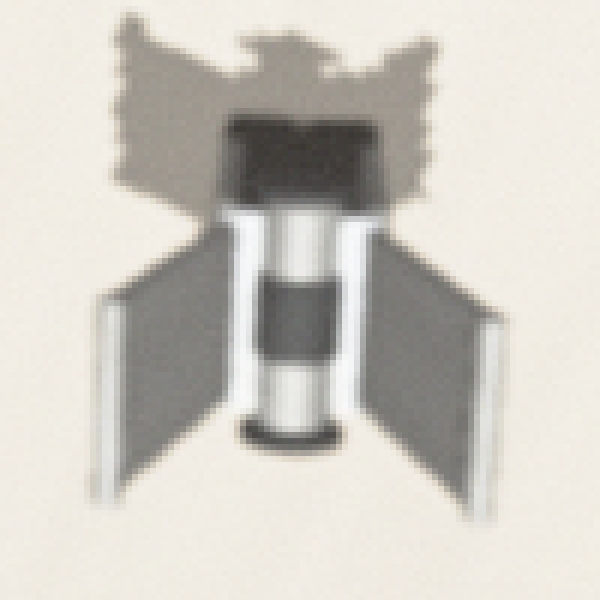

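The handle top edges in the crop run (112,297)–(104,503) on the left and (492,317)–(480,517) on the right.

Run:
```python
from h import *
d=np.load('w3.npz');K,W=d['K'],d['W']
P=[ray(K,W,(272+u/6,175+v/6),.095) for u,v in((112,297),(104,503),(492,317),(480,517))]
for p in P:print(p.round(4))
c=np.mean(P,0);ax=(P[2]+P[3]-P[0]-P[1])/2;ay=(P[0]+P[2]-P[1]-P[3])/2
yw=np.arctan2(ax[1],ax[0]);print(c,np.linalg.norm(ax),np.linalg.norm(ay),yw,np.arctan2(-ay[0],ay[1]))
m=[ray(K,W,(272+u/6,175+v/6),z) for u,v,z in((297,215,.052),(291,435,.052))];print('pin',np.mean(m,0))
inc([*c[:2],.2],yw-.0)
```

```text
[0.4182 0.2914 0.095 ]
[0.4277 0.2669 0.095 ]
[0.4603 0.3081 0.095 ]
[0.4703 0.2845 0.095 ]
[0.44411931 0.28772868 0.095     ] 0.04572417263876559 0.025887684906169578 0.3848030411273886 0.3856916731046699
pin [0.44475619 0.28552481 0.052     ]
t [-0.053  0.007  0.406] a [-0.      0.      0.0153] ya 0.433 pos [0.4371 0.299  0.3014]
```

step_arm:
  increments:
    - {"tx":-0.053,"ty":0.007,"tz":0.1,"ax":0,"ay":0,"az":0.0153}
    - {"tx":-0.053,"ty":0.007,"tz":0.22,"ax":0,"ay":0,"az":0.0153}
    - {"tx":-0.053,"ty":0.007,"tz":0.34,"ax":0,"ay":0,"az":0.0153}
    - {"tx":-0.053,"ty":0.007,"tz":0.44,"ax":0,"ay":0,"az":0.0153}
    - {"tx":-0.053,"ty":0.007,"tz":0.54,"ax":0,"ay":0,"az":0.0153}
    - {"tx":-0.053,"ty":0.007,"tz":0.62,"ax":0,"ay":0,"az":0.0153}
    - {"tx":-0.053,"ty":0.007,"tz":0.65,"ax":0,"ay":0,"az":0.0153}
    - {"tx":-0.053,"ty":0.007,"tz":0.65,"ax":0,"ay":0,"az":0.0153}
  hand: -1

```text
t: 10.1
eef_pos: [0.4436, 0.2878, 0.1381]
tool_rot: [-1.752, -2.606, 0.003]
contact_force: [0.4, -0.6, -0.4]
gripper_width: 0.0853
grip_force: 0.0
```

Run:
```python
from h import *
inc([.4444,.287,.139],.385)
```

```text
t [-0.004  0.002 -0.004] a [-0.0007  0.      0.0007] ya 0.387 pos [0.4436 0.2878 0.1381]
```

step_arm:
  increments:
    - {"tx":0,"ty":0,"tz":0,"ax":0,"ay":0,"az":0}
    - {"tx":0,"ty":0,"tz":0,"ax":0,"ay":0,"az":0}
    - {"tx":0,"ty":0,"tz":0,"ax":0,"ay":0,"az":0}
    - {"tx":0,"ty":0,"tz":0,"ax":0,"ay":0,"az":0}
    - {"tx":0,"ty":0,"tz":0,"ax":0,"ay":0,"az":0}
    - {"tx":0,"ty":0,"tz":0,"ax":0,"ay":0,"az":0}
    - {"tx":0,"ty":0,"tz":0,"ax":0,"ay":0,"az":0}
    - {"tx":0,"ty":0,"tz":0,"ax":0,"ay":0,"az":0}
  hand: 1
  force: 25

```text
t: 10.9
eef_pos: [0.4443, 0.2885, 0.1414]
tool_rot: [1.75, 2.608, 0.002]
contact_force: [-4.7, -2.3, 18.1]
gripper_width: 0.0255
grip_force: 23.4
```

step_arm:
  increments:
    - {"tx":0,"ty":0,"tz":-0.03,"ax":0,"ay":0,"az":0}
    - {"tx":0,"ty":0,"tz":-0.06,"ax":0,"ay":0,"az":0}
    - {"tx":0,"ty":0,"tz":-0.1,"ax":0,"ay":0,"az":0}
    - {"tx":0,"ty":0,"tz":-0.2,"ax":0,"ay":0,"az":0}
    - {"tx":0,"ty":0,"tz":-0.2,"ax":0,"ay":0,"az":0}
    - {"tx":0,"ty":0,"tz":-0.2,"ax":0,"ay":0,"az":0}

```text
t: 11.5
eef_pos: [0.4446, 0.2884, 0.1895]
tool_rot: [1.75, 2.608, 0.002]
contact_force: [-0.6, 0.2, -0.9]
gripper_width: 0.0191
grip_force: 29.8
```

Run:
```python
from h import *
f,K,W=cap('wrist');g=env.capture('scene')['frame']
np.savez('w4.npz',f=f,K=K,W=W)
p=proj(K,W,[.4444,.287,.1]);print(p)
A=cv2.resize(f[0:480,120:520],(500,600));B=cv2.resize(g[340:460,260:320+40],(300,360));S=cv2.resize(g[240:340,330:430],(300,240))
cv2.imwrite('pics/w4.png',np.hstack([A,np.vstack([B,S])]))
s=env.get_state();print(s['eef_pos'],s['gripper_width'],s['contact_force'])
```

```text
[316.30270301 302.30886498]
[0.44375724 0.28802798 0.18828115] 0.01924607746213629 [-0.17527201 -0.09102056 -0.65583877]
```

View pics/w4.png

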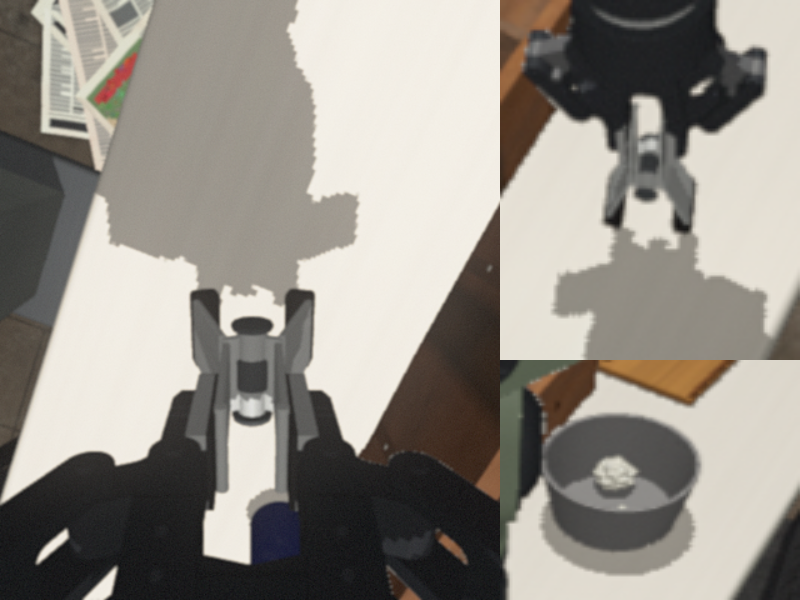

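The clip is lifted and gaping upright between the fingers. Its lip ends in the composite are at (205,292) and (300,292), and the pin runs from (252,325) to (250,415). One ball is clearly visible in the bin. I'll work out how the clip sits in the hand and check the second ball when passing over the bin.

Run:
```python
from h import *
c=env.capture('wrist');C=np.array(c['tool_from_camera']);d=np.load('w4.npz');K=d['K']
def rx(u,v,x):
    D=C[:3,:3]@np.linalg.inv(K)@np.array([u,v,1]);o=C[:3,3];return o+D*(x-o[0])/D[0]
for x in(.015,.017,.019):
    for u,v in((192,291),(313,291),(217,291),(287,291)): print(x,(rx(120+u/1.25,v/1.25,x)*1e3).round(1),end=' ')
    print()
# pin ends from w3 in clip frame, and now
e=np.load('w3.npz');a=ray(e['K'],e['W'],(272+291/6,175+440/6),.052);print('pin far end',a, (a[:2]-[.4444,.287])@[-np.sin(.385),np.cos(.385)])
for x in(-.018,-.02): print(rx(120+250/1.25,420/1.25,x)*1e3)
s=env.get_state();T=R.from_rotvec(s['tool_rot']).as_matrix();print('clip c in tool',T.T@(np.array([.4444,.287,.1])-s['eef_pos'])*1e3)
inc([.46,0,.28],-.117)
```

```text
0.015 [ 15.  -24.8 140.8] 0.015 [ 15.   28.3 140.8] 0.015 [ 15.  -13.8 140.8] 0.015 [ 15.   16.9 140.8] 
0.017 [ 17.  -24.  134.2] 0.017 [ 17.   27.5 134.2] 0.017 [ 17.  -13.3 134.2] 0.017 [ 17.   16.4 134.2] 
0.019 [ 19.  -23.2 127.7] 0.019 [ 19.   26.6 127.7] 0.019 [ 19.  -12.9 127.7] 0.019 [ 19.   15.9 127.7] 
pin far end [0.45132313 0.27030365 0.052     ] -0.018074190258583367
[-18.           0.71744567  89.20676146]
[-20.           0.71191244  92.4779818 ]
clip c in tool [-1.1699327   0.53046612 88.04930895]
t [-1.091 -0.376 -0.367] a [-0.0005  0.0002  0.161 ] ya 0.389 pos [0.4436 0.2879 0.188 ]
```

step_arm:
  increments:
    - {"tx":0,"ty":0,"tz":-0.18,"ax":0,"ay":0,"az":0}
    - {"tx":-0.03,"ty":-0.01,"tz":-0.36,"ax":0,"ay":0,"az":0.02}
    - {"tx":-0.2,"ty":-0.06,"tz":-0.44,"ax":0,"ay":0,"az":0.05}
    - {"tx":-0.38,"ty":-0.12,"tz":-0.44,"ax":0,"ay":0,"az":0.09}
    - {"tx":-0.56,"ty":-0.18,"tz":-0.44,"ax":0,"ay":0,"az":0.13}
    - {"tx":-0.74,"ty":-0.24,"tz":-0.44,"ax":0,"ay":0,"az":0.16}
    - {"tx":-0.92,"ty":-0.29,"tz":-0.44,"ax":0,"ay":0,"az":0.161}

```text
t: 12.35
eef_pos: [0.4635, 0.0462, 0.2982]
tool_rot: [-2.348, -2.085, 0.001]
contact_force: [0.7, 0.6, -1.6]
gripper_width: 0.0194
grip_force: 29.8
```

Run:
```python
from h import *
inc([.46,-.09,.30],-.117)
```

```text
t [-0.543  0.051 -0.007] a [-0.0004  0.     -0.0005] ya -0.118 pos [0.4635 0.0462 0.2982]
```

step_arm:
  increments:
    - {"tx":-0.18,"ty":0.02,"tz":0,"ax":0,"ay":0,"az":0}
    - {"tx":-0.35,"ty":0.04,"tz":0,"ax":0,"ay":0,"az":0}
    - {"tx":-0.48,"ty":0.05,"tz":0,"ax":0,"ay":0,"az":0}
    - {"tx":-0.54,"ty":0.05,"tz":0,"ax":0,"ay":0,"az":0}
    - {"tx":-0.54,"ty":0.05,"tz":0,"ax":0,"ay":0,"az":0}

```text
t: 12.85
eef_pos: [0.4604, -0.0895, 0.298]
tool_rot: [-2.351, -2.082, 0.002]
contact_force: [0.2, -0.3, -1.3]
gripper_width: 0.0189
grip_force: 29.8
```

Run:
```python
from h import *
f,K,W=cap('wrist','w5.png')
p=proj(K,W,[.459,-.006,.02]);print(p)
inc([.543,-.259,.26],-.117)
```

```text
[306.19831319 105.75760983]
t [-0.639  0.41   0.151] a [-0.0005 -0.0002 -0.0007] ya -0.119 pos [ 0.4604 -0.0883  0.2981]
```

View pics/w5.png

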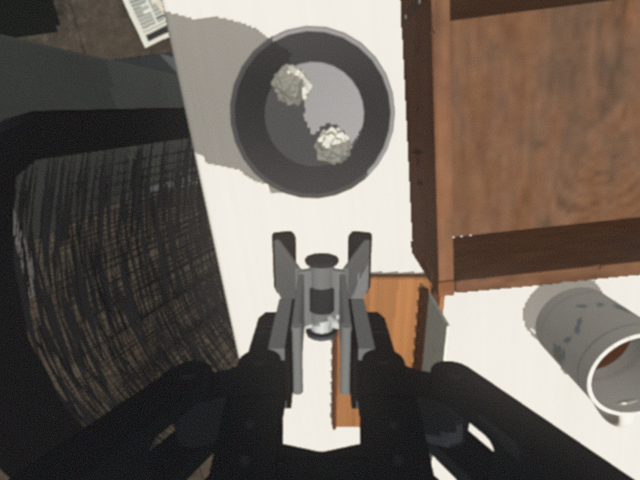

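Both balls lie in the bin, at (291,84) and (333,144). The clip is centred in the hand, with its lips at (285,233) and (360,233). The stand, with the card's left end near (446,320), is ahead. I'm going above the card.

step_arm:
  increments:
    - {"tx":-0.14,"ty":0.09,"tz":0.0,"ax":0,"ay":0,"az":0}
    - {"tx":-0.28,"ty":0.18,"tz":0.0,"ax":0,"ay":0,"az":0}
    - {"tx":-0.42,"ty":0.27,"tz":0.02,"ax":0,"ay":0,"az":0}
    - {"tx":-0.54,"ty":0.35,"tz":0.05,"ax":0,"ay":0,"az":0}
    - {"tx":-0.62,"ty":0.4,"tz":0.1,"ax":0,"ay":0,"az":0}
    - {"tx":-0.64,"ty":0.41,"tz":0.1,"ax":0,"ay":0,"az":0}
    - {"tx":-0.64,"ty":0.41,"tz":0.1,"ax":0,"ay":0,"az":0}
    - {"tx":-0.64,"ty":0.41,"tz":0.1,"ax":0,"ay":0,"az":0}

```text
t: 13.7
eef_pos: [0.5438, -0.2569, 0.2741]
tool_rot: [-2.345, -2.089, -0.0]
contact_force: [1.0, -0.1, -0.8]
gripper_width: 0.0192
grip_force: 29.8
```

Run:
```python
from h import *
f,K,W=cap('wrist');np.savez('w6.npz',f=f,K=K,W=W)
s=env.get_state();print(s['eef_pos'],s['gripper_width'],s['t'])
for y in(.075,-.075):
  p=np.array([.543,-.259,.077])+y*np.array([.117,.993,0]);print(proj(K,W,p))
cv2.imwrite('pics/w6.png',cv2.resize(f[0:300,120:520],(800,600),interpolation=2))
```

```text
[ 0.54384454 -0.25693174  0.27434079] 0.019152883792139856 13.75
[318.76776754 121.32393204]
[318.73002712 329.0740515 ]
```

View pics/w6.png

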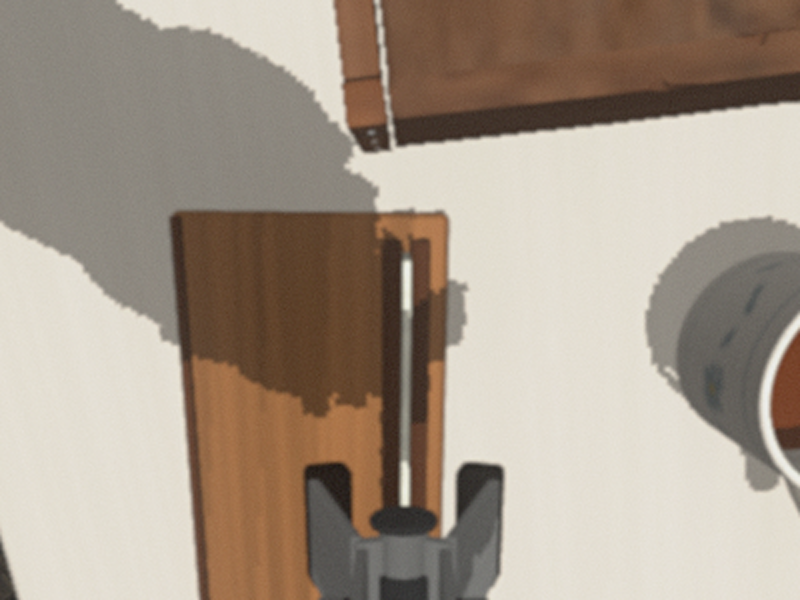

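The card's top edge runs from (407,258) to (405,505) in the crop. The lips span 305 to 503, centred at 404, so the card is almost exactly midway. I'll compute the remainder.

Run:
```python
from h import *
d=np.load('w6.npz');K,W=d['K'],d['W']
a=ray(K,W,(120+407/2,128.5),.077);b=ray(K,W,(120+405/2,252),.077)
print(a,b);u=(b-a)/np.linalg.norm(b-a);print('yaw',np.arctan2(-u[0],-u[1])*-1 if 0 else np.arctan2(u[0],-u[1]))
m=a+.075*u;print('mid',m)
inc([*m[:2],.192],np.arctan2(u[0],-u[1]));inc([*m[:2],.192],-.12)
```

```text
[ 0.5542719  -0.18925566  0.077     ] [ 0.5440601  -0.27264013  0.077     ]
yaw -0.1218596089515044
mid [ 0.54515503 -0.26369948  0.077     ]
t [-0.026  0.008  0.329] a [-0.     -0.0002  0.002 ] ya -0.115 pos [ 0.5438 -0.2569  0.2743]
t [-0.026  0.008  0.329] a [-0.     -0.0002  0.0015] ya -0.115 pos [ 0.5438 -0.2569  0.2743]
```

step_arm:
  increments:
    - {"tx":-0.014,"ty":0.006,"tz":0.06,"ax":0,"ay":0,"az":0.002}
    - {"tx":-0.014,"ty":0.006,"tz":0.12,"ax":0,"ay":0,"az":0.002}
    - {"tx":-0.014,"ty":0.006,"tz":0.18,"ax":0,"ay":0,"az":0.002}
    - {"tx":-0.014,"ty":0.006,"tz":0.24,"ax":0,"ay":0,"az":0.002}
    - {"tx":-0.014,"ty":0.006,"tz":0.29,"ax":0,"ay":0,"az":0.002}
    - {"tx":-0.014,"ty":0.006,"tz":0.33,"ax":0,"ay":0,"az":0.002}
    - {"tx":-0.014,"ty":0.006,"tz":0.33,"ax":0,"ay":0,"az":0.002}
    - {"tx":-0.014,"ty":0.006,"tz":0.33,"ax":0,"ay":0,"az":0.002}

```text
t: 14.55
eef_pos: [0.5452, -0.262, 0.1917]
tool_rot: [2.354, 2.081, 0.0]
contact_force: [0.5, -1.4, -0.7]
gripper_width: 0.0191
grip_force: 29.8
```

step_arm:
  increments:
    - {"tx":0,"ty":0,"tz":0,"ax":0,"ay":0,"az":0}
    - {"tx":0,"ty":0,"tz":0,"ax":0,"ay":0,"az":0}
    - {"tx":0,"ty":0,"tz":0,"ax":0,"ay":0,"az":0}
    - {"tx":0,"ty":0,"tz":0,"ax":0,"ay":0,"az":0}

```text
t: 14.95
eef_pos: [0.5451, -0.2623, 0.1917]
tool_rot: [2.354, 2.08, 0.0]
contact_force: [-0.0, -0.2, -1.2]
gripper_width: 0.0191
grip_force: 29.8
```

Run:
```python
from h import *
f,K,W=cap('wrist')
g=cv2.cvtColor(f,cv2.COLOR_BGR2GRAY)
s=env.get_state();print(s['eef_pos'],s['gripper_width'],s['contact_force'],s['moment'])
T=R.from_rotvec(s['tool_rot']).as_matrix();print(np.arctan2(T[1,1],T[0,1]))
for r in(200,225,236,240,244): print(r,g[r,262:382:2].tolist())
```

```text
[ 0.54511686 -0.26226055  0.19156732] 0.01943126004010655 [-0.6340795  -0.43900072 -0.65744986] [-0.00950714  0.01174764 -0.00350824]
-0.12343855357827584
200 [71, 70, 71, 73, 79, 82, 80, 78, 79, 78, 73, 76, 76, 81, 77, 74, 74, 74, 74, 77, 75, 50, 41, 40, 45, 42, 69, 135, 150, 139, 66, 45, 48, 49, 50, 53, 70, 82, 81, 81, 77, 81, 128, 143, 146, 146, 142, 141, 144, 142, 143, 145, 144, 145, 143, 142, 150, 189, 227, 228]
225 [69, 73, 77, 73, 75, 78, 80, 75, 78, 77, 76, 74, 79, 78, 77, 74, 76, 77, 73, 74, 75, 56, 41, 45, 43, 42, 62, 135, 150, 137, 69, 42, 47, 51, 51, 51, 69, 81, 83, 80, 81, 92, 138, 142, 166, 225, 228, 230, 228, 229, 228, 228, 229, 229, 230, 229, 229, 228, 229, 227]
236 [75, 80, 78, 78, 73, 41, 28, 33, 26, 30, 25, 31, 28, 29, 27, 28, 36, 70, 74, 71, 70, 59, 44, 44, 40, 43, 72, 138, 155, 135, 69, 41, 44, 46, 48, 49, 67, 83, 84, 82, 75, 93, 137, 94, 40, 48, 41, 45, 47, 49, 49, 49, 49, 50, 58, 186, 231, 229, 229, 230]
240 [81, 78, 76, 84, 76, 42, 62, 84, 77, 52, 30, 36, 30, 34, 33, 31, 28, 60, 75, 73, 72, 57, 44, 45, 42, 39, 64, 136, 153, 141, 65, 44, 49, 47, 50, 46, 68, 86, 80, 82, 71, 96, 130, 74, 42, 46, 43, 48, 47, 48, 53, 79, 89, 84, 74, 192, 230, 229, 227, 228]
244 [126, 131, 131, 131, 121, 58, 67, 87, 91, 89, 71, 42, 29, 36, 31, 26, 31, 62, 73, 70, 73, 57, 39, 41, 45, 44, 66, 138, 154, 135, 66, 44, 45, 49, 50, 50, 74, 82, 82, 85, 77, 93, 128, 73, 42, 42, 45, 47, 46, 65, 90, 97, 101, 90, 77, 194, 231, 229, 227, 228]
```

```bash
python3 -c "
from workcell import env
print(env.close_job())"
```

```text
the job is handed in; nothing more can be done
None
```

The job is handed in, with no verdict returned: both paper balls are in the bin, and the clip is held squeezed open round the middle of the card's top edge, about 24 mm inside the mouth and touching neither lip by the last camera and force readings.

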